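Reload the twine dispenser on the packing bench

TASK

The twine dispenser has been washed and must be made ready again. First take the full spool of twine off its slanted storage peg and lower it, broad flange down, over the dispenser's upright spindle until it sits flat on its seat, and let go of it; then lift the guide roller from its wire stand and lay it into the two open slots of the dispenser so that both axle ends rest on the slot bottoms. Set both down without dropping them, and leave the used-up spool, the jar and the beaker where they are.

Things in the scene. Friction and masses are not known exactly. Their poses are not given: they have to be found in the camera images.
- spool: Full spool: twine-coloured cylinder, white ends, 54 mm thick, 76 mm high overall, at its foot a flange 5 mm thick and 68 mm across; straight 22 mm bore right through; about 0.18 kg, balanced 36 mm above the underside. Origin at the centre of the flange's underside; z along its axis to the plain end. Grip it firmly, anywhere around. Starts on either one of the rack's pegs, its axis leaning 35 degrees.
- used_spool: Used-up spool, to be left alone: the same 68 mm flange, 76 mm height and 22 mm bore but only a bare core 34 mm in diameter. It sits on the rack's other peg. Origin and axes as for the full spool.
- rack: Fixed metal rack, foot 140 by 250 mm, its sloping shelf facing its -x and up. Two stub pegs square to the slope, 18 mm thick, 44 mm long, start at (0, +65 or -65, 55) mm and, with their spools, lean 35 degrees from vertical towards the rack's -x. Spools come off only along the peg, with up to 2 mm of play. Origin on the table, centre of the foot.
- dispenser: Fixed twine dispenser: a base plate 220 mm (x, from -165 to +55) by 170 mm (y), 8 mm thick, with an upright spindle at the origin and, 120 mm from it towards -x, two upright cheeks with open slots. Origin on the table under the spindle; z up.
- spindle_seat (a point): Centre of the seat, the 60 mm round disc at the foot of the spindle, 12 mm above the table, where the underside of the full spool comes to rest. The spindle is 16 mm in diameter and straight for 76 mm above the seat, then tapers to 8 mm at its tip. Axes as the dispenser's.
- spindle_tip (a point): Top of the spindle, 88 mm above the seat (12 mm above a mounted spool).
- slots (a point): Midway between the two slot bottoms, 50 mm above the table; axes as the dispenser's. Cheeks: 6 mm plates, 60 mm wide in x, centred 60 mm either side in y (114 mm clear between). Slots 11 mm wide, straight for 16 mm, then flaring to about 29 mm at the cheek tops, 32 mm above the bottom. Seated, the roller's axis is along y, either way round, 4 mm above this point, within 12 mm of it in y.
- roller: Guide roller: a dark cylinder 24 mm in diameter and 96 mm long on a steel axle 8 mm in diameter and 150 mm long (27 mm of axle shows at each end); about 0.2 kg. Origin at its centre, on its axis; its axis is y. At the start it lies level on the wire stand, its axis 43 mm above the table. It may be turned about its own axis in any way.
- roller_end_a (a point): Point on the axle's axis 60 mm from the roller's centre along its +y, where the axle rests in a slot.
- roller_end_b (a point): The same at the other end, 60 mm along its -y.
- stand: Fixed wire stand: two parallel bars 110 mm long along its y, 6 mm thick, 14 mm apart between centres and 30 mm above the table, on end feet 50 mm long in x. The roller lies in the groove between the bars, centred, along the stand's y. Origin on the table under its centre.
- jar: Amber glass jar with a white cap, 68 mm in diameter, 95 mm high, a bystander. Origin at the centre of its underside.
- beaker: Steel beaker, 76 mm in diameter, 90 mm high, a bystander. Origin at the centre of its underside.

How it is judged:
On the way, in this order (a step that is already met when the one before it is completed fails the run):
1. the full spool sits flat on the spindle's seat, flange down, and has been let go (horizontal distance between spool and spindle_seat below 0.006 m and z of spool in the frame of spindle_seat between -0.004 and 0.004 m and angle between spool's own z axis and vertical below 0.07 rad and contact force between spool and the fingers below 0.1 N), for 0.2 s.
2. the guide roller lies in both slots, both axle ends on the slot bottoms (z of roller_end_a in the frame of slots between 0 and 0.0075 m and x of roller_end_a in the frame of slots between -0.007 and 0.007 m and z of roller_end_b in the frame of slots between 0 and 0.0075 m and x of roller_end_b in the frame of slots between -0.007 and 0.007 m and y of roller in the frame of slots between -0.012 and 0.012 m), for 0.2 s.
At the end, for the whole second after the job is handed in: Full spool flange down on the seat: within 4 mm in height, 6 mm of centre, 0.07 rad of upright. Roller ends within 7 mm of the slots' centre line, at most 7.5 mm above the bottoms, roller within 12 mm of the middle. Both at rest; used-up spool, jar, beaker within 30 mm of their start (all of step 2 and horizontal distance between spool and spindle_seat below 0.006 m and z of spool in the frame of spindle_seat between -0.004 and 0.004 m and angle between spool's own z axis and vertical below 0.07 rad and linear speed of each of spool, roller below 0.02 m/s and distance of each of used_spool, jar, beaker from where it was at the start of the episode below 0.03 m); the robot touches nothing.
It fails at once if the full spool is dropped down the spindle (faster than 0.6 m/s within 100 mm of its seat) (distance between spool and spindle_seat below 0.1 m and linear speed of spool above 0.6 m/s).
It fails at once if the roller is dropped into the slots (faster than 0.6 m/s within 60 mm of them) (distance between roller and slots below 0.06 m and linear speed of roller above 0.6 m/s).
It fails at once if the used-up spool is moved by more than 30 mm (distance of used_spool from where it was at the start of the episode above 0.03 m).
It fails at once if the jar is moved by more than 30 mm or tipped (distance of jar from where it was at the start of the episode above 0.03 m or angle between jar's own z axis and vertical above 0.5 rad).
It fails at once if the beaker is moved by more than 30 mm or tipped (distance of beaker from where it was at the start of the episode above 0.03 m or angle between beaker's own z axis and vertical above 0.5 rad).
It also fails if it takes over 64 s, if anything falls off the work surface, if the arm or the gripper's body presses on something with over 40 N, if the wrist force passes 120 N, or if a joint passes its speed limit or range.

ROBOT

A 6-joint arm with a two-finger parallel gripper is mounted at the origin on the work surface. World frame = base frame: x ahead of the robot, y to its left, z up, the work surface at z = 0. Lengths are in m, angles in rad, forces in N, time in s.
With the tool pointing down it reaches from about 0.425 to 0.95 m from the base axis. Payload 3.5 kg.
Tool frame: the origin (TCP) lies at the very end of the fingers, on their centre line; the grasp point (between the pads) lies 19 mm behind it (grip_depth is the distance from the TCP to the grasp point, in m); x points along the fingers, z is the direction in which the jaws open and shut, and the axes are right-handed (so a half turn about x gives the same grasp; the last joint's range is limited). The gripper opens to 85 mm and grips with 20 to 120 N. Pads are 22 mm wide; open, the fingers measure 114 mm over their backs; the gripper's body (76 mm by 85 mm) begins 54 mm behind the grasp point. The pads swing forward as they close: fully open they stand 13 mm farther back than shut.
Start: joints at [-1.294, 0.286, 1.577, -0, 1.279, -0.15], TCP at [0.279, -0.614, 0.231] pointing down, gripper open.
Joint ranges: [-2.77, 2.77], [-0.9, 2.22], [0.21, 2.48], [-1.53, 4.67], [0.24, 2.81], [-2.84, 2.84]. Speed limits (rad/s): [2.79, 2.79, 3.14, 3.14, 3.14, 3.14].

INTERFACE

Orientations are given as a unit quaternion [x, y, z, w].
In Python, from plant import get_state, read_camera, calibration, sign_off, recognise, grip_depth gives the robot as it stands. The module is installed in compiled form; this text tells all that it offers.
- The arm moves only by the tool servo_tool, never from a script. Its argument "deltas" is a list that holds one entry, the list of rows, each a list of 4 numbers: the shift along the world's x, y, z scaled (see below), then the turn about the world's z scaled (see below). In form: [[[tx, ty, tz, spin], ...]]. A call has exactly 5 rows; each row is the pose to reach, as a shift and turn from the pose commanded when the call began; what a row does not reach only later rows make up. The controller multiplies each number of a shift by 10 cm and each number of a turn by 90 degrees. A row lasts 1/10 s, in which the tool goes at most 50 mm and 8.59 degrees, less where a joint would pass 70% of its speed; a pose out of reach is approached as far as the arm can. A call with a number of a shift or a turn outside -1 to 1 is refused whole. A call with a gripper value outside its range is refused whole. "claw" is the gripper's target within -1 to 1 (fully open at 1, half-way at 0, shut at -1), set as the call begins (left out, the last holds). The fingers move at their own pace and stop on an object; "force" is the grip in N (left out, the last holds). Time passes only in rows, so rows that repeat a pose let the fingers close, or fill a call up. It gives the time, the measured TCP pose, the force and the opening at its end, in the units of the state.
- get_state(): the state, without advancing time (a new reading comes with each control period).
- read_camera(name): name is "scene" or "top" or "wrist"; returns the picture (480x640x3 uint8, blue, green, red); there is no depth.
- calibration(name): a dict with "intrinsics" (3x3 intrinsics, pixels), "R" (3x3) and "t" (3): a world point X has camera coordinates R X + t; the wrist camera has in their place "T_tool_cam" (4x4, takes a point from camera to tool coordinates, whose origin is the TCP and whose axes are the tool frame's). Camera axes: x right, y down, z forward; pixel columns grow to the right and rows downward; lengths in m; the calibration is good to about 2 mm. A picture is of the moment at which its call begins: read the wrist's pose just before it. calibration takes no time and is no camera call.
- sign_off(): hands the job in, once; it reports no verdict.
Trained networks look in the newest picture that a camera, given by its name, has taken for a name from the list of things; names that differ only in an ending like _2 or _b are one class to them, and where a whole thing is asked for, a point or a joint stands for the part that bears it (a point fixed in the world has none). Each returns a list of dicts, best first, with "p" (0 to 1); they miss things now and then, are a little off and sometimes report something else, mostly with a low value. They report only what shows in the picture. A call takes as long as a camera call.
- recognise(camera, query): "at" ([x, y, z] in m, in world coordinates, good to about 4 mm: the middle of the surface that is visible of it).
The state is a dict: "time": time; "qpos": joint angles; "dq": joint speeds; "joint_efforts": joint torques, N m; "eef_pos": TCP position; "tcp_rot": TCP orientation; "contact_force": force on the tool from outside, world axes, zero at the start; "wrist_torque": the same for the moment, N m; "opening": opening from 0.0 (shut) to 1.0 (fully open).
Only numpy, scipy, OpenCV 4.12 (cv2) and the standard library are available. Lean on these libraries where they do the work, as an engineer would, in place of code of your own. Each camera call takes 0.05 s, during which the arm holds its last target. There are 200 camera calls.

## Working session

There is one attempt and no reset: what is moved stays moved. The work goes in short steps, Python scripts to look and compute and a tool call to move; the robot and the scene stay as the last step left them, time stands still between calls to the robot, and variables do not carry over. Pictures are saved under pics/ and viewed, about 8 in all and at most 12, crops included, and the job is handed in when it is done.

Besides the shell and the picture viewer there is one more tool, called after ">>>" in YAML: its name, and indented under it one key for each argument. servo_tool: Moves the arm, as the interface text tells. Its arguments: {"type":"object","properties":{"deltas":{"type":"array"},"claw":{"type":"number"},"force":{"type":"number"}},"required":["deltas"]}

```bash
mkdir -p pics; ls; python3 - <<'E'
from plant import *
import cv2
print(get_state()); print(grip_depth if not callable(grip_depth) else grip_depth())
for c in ("scene","top"):
    im=read_camera(c); cv2.imwrite(f"pics/{c}0.png",im)
    for q in ("spool","used_spool","rack","dispenser","roller","stand","jar","beaker"):
        print(c,q,[(round(d["p"],2),[round(float(v),3) for v in d["at"]]) for d in recognise(c,q)][:3])
print(calibration("wrist"))
for c in ("scene","top"): print(calibration(c))
E
```

```text
pics
{'time': 0.0, 'qpos': array([-1.29401287e+00,  2.87178822e-01,  1.57815810e+00,  3.49004893e-06,
        1.27863582e+00, -1.50044241e-01]), 'dq': array([ 0.00029281,  0.00016736,  0.00011322, -0.00162896,  0.00069291,
        0.00162448]), 'joint_efforts': array([ 1.08120330e-03, -4.05976546e+01, -2.92626590e+01, -8.06388880e-05,
        5.70257631e-03,  2.88924404e-06]), 'eef_pos': array([ 0.27925878, -0.61380142,  0.22994866]), 'tcp_rot': array([ 0.38331508,  0.59518566, -0.38220101,  0.59392421]), 'contact_force': array([-0.59347576,  0.1108251 , -0.27020775]), 'wrist_torque': array([-0.00095266,  0.01529927, -0.03479048]), 'opening': 0.9992739670857362}
0.0187
scene spool [(0.74, [0.557, 0.216, 0.092])]
scene used_spool [(0.96, [0.562, 0.347, 0.085]), (0.59, [0.772, -0.101, 0.062])]
scene rack [(0.76, [0.607, 0.261, 0.021])]
scene dispenser [(0.64, [0.561, -0.285, 0.009])]
scene roller [(0.59, [0.502, -0.025, 0.047])]
scene stand [(0.8, [0.538, -0.029, 0.01])]
scene jar [(0.89, [0.805, 0.062, 0.069]), (0.2, [0.554, -0.286, 0.01])]
scene beaker [(0.75, [0.774, -0.101, 0.061])
[... 949 characters left out ...]
     , 321.88142765],
       [  0.        , 592.05740014, 238.81571279],
       [  0.        ,   0.        ,   1.        ]]), 'R': array([[ 0.73418599,  0.6787613 ,  0.01593826],
       [ 0.4294105 , -0.44603491, -0.78527669],
       [-0.52590641,  0.5833832 , -0.61893981]]), 't': array([-0.47664374, -0.17184276,  1.46147228])}
{'intrinsics': array([[565.69014395,   0.        , 313.81404079],
       [  0.        , 565.69014395, 237.46683037],
       [  0.        ,   0.        ,   1.        ]]), 'R': array([[ 0.00944572, -0.99993973, -0.00559623],
       [-0.99337807, -0.00874261, -0.11455815],
       [ 0.11450232,  0.00664125, -0.99340078]]), 't': array([0.03872487, 0.61102702, 1.09007667])}
```

View pics/scene0.png

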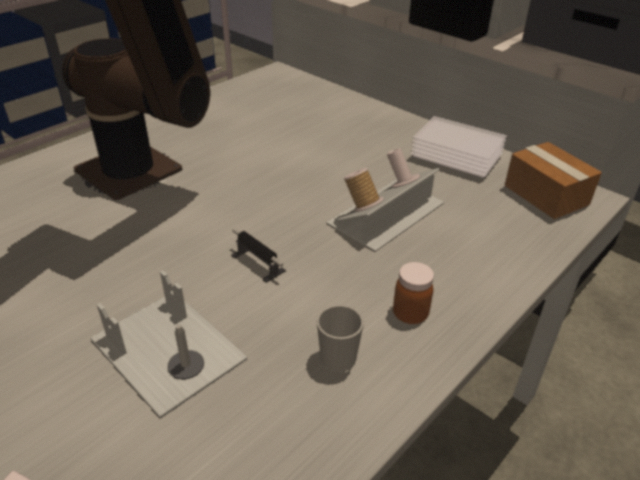

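View pics/top0.png

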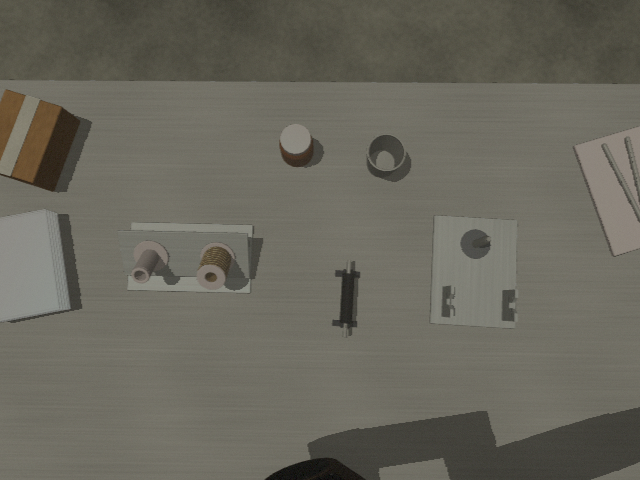

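The scene view shows the full spool (360,188) on the peg nearer the stand, with the used spool at (402,167). The roller is at (257,250) and the dispenser's spindle at (183,345). In the top view the spools lean toward the robot, the roller lies along about world x at (347,300), and the cheeks are at (450,300) and (513,303). I'll zoom in to measure.

```bash
python3 - <<'E'
import cv2,numpy as np
im=cv2.imread("pics/top0.png")
def crop(x0,y0,w,h,s):
    c=cv2.resize(im[y0:y0+h,x0:x0+w],None,fx=s,fy=s,interpolation=cv2.INTER_CUBIC)
    c=cv2.convertScaleAbs(c,alpha=1.6)
    for k in range(0,w,10): cv2.putText(c,str(x0+k),(k*s,8),0,.3,(0,255,255)) if k%20==0 else 0; cv2.line(c,(k*s,10),(k*s,14),(0,255,255))
    for k in range(0,h,10): cv2.putText(c,str(y0+k),(0,k*s+3),0,.3,(0,255,0)); cv2.line(c,(20,k*s),(25,k*s),(0,255,0))
    return c
a=crop(425,205,100,130,4); b=crop(325,255,50,90,4); c=crop(120,215,140,85,3)
C=np.zeros((600,800,3),np.uint8)
C[:300,:][:0]=0
b2=b
o=np.zeros((600,800,3),np.uint8)
o[:520,:400]=a; o[:360-15,400:600]=b[:345]; 
c=c[:, :400]; o[345:345+255,400:800]=c
cv2.imwrite("pics/z1.png",o)
E
```

```text
(no output)
```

View pics/z1.png

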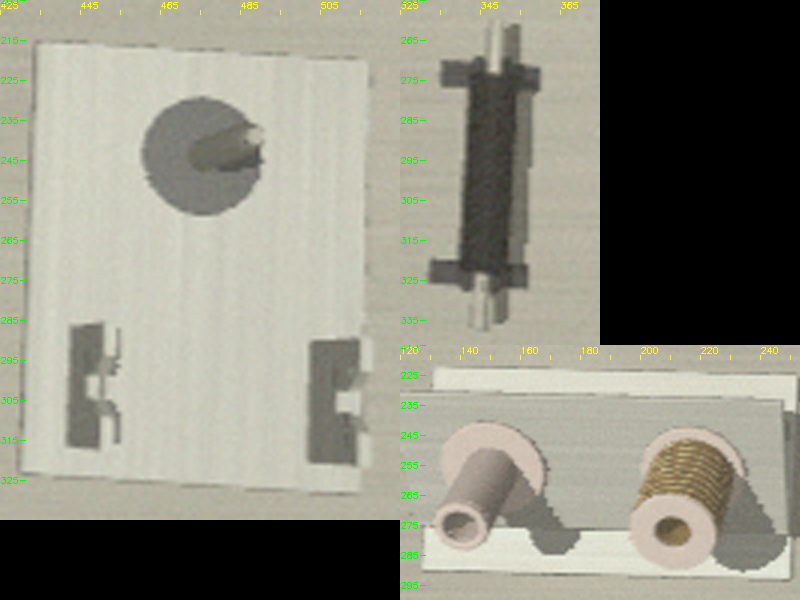

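```bash
cat > h.py <<'E'
import numpy as np
from scipy.optimize import least_squares
from plant import calibration
K=calibration
def ray(c,uv,z):
    k=K(c);d=k["R"].T@np.linalg.inv(k["intrinsics"])@np.array([*uv,1.]);o=-k["R"].T@k["t"]
    return o+d*(z-o[2])/d[2]
def proj(c,X):
    k=K(c);p=k["intrinsics"]@(k["R"]@np.asarray(X)+k["t"]);return p[:2]/p[2]
def fit(pts,th0=0.):
    # pts: (local xyz, world xyz at same z)
    L=np.array([p[0] for p in pts]);W=np.array([p[1] for p in pts])
    f=lambda q:np.r_[L[:,0]*np.cos(q[2])-L[:,1]*np.sin(q[2])+q[0]-W[:,0],L[:,0]*np.sin(q[2])+L[:,1]*np.cos(q[2])+q[1]-W[:,1]]
    s=least_squares(f,[*W.mean(0)[:2],th0]);return s.x,s.fun
E
python3 - <<'E'
from h import *
np.set_printoptions(precision=4,suppress=True)
t=lambda uv,z:ray("top",uv,z)
d=[((.055,.085),t((433.5,215.75),.008)),((.055,-.085),t((517.25,220),.008)),((-.165,.085),t((430.25,323),.008)),((-.165,-.085),t((514.75,328),.008)),((0,0),t((475.5,244),.012)),((0,0),t((489,239),.1))]
print("disp",*fit(d))
a,b=t((348.5,260.5),.043),t((345.5,337.25),.043);print("roller",a,b,(a+b)/2,np.linalg.norm(a-b),np.arctan2(*(a-b)[1::-1]))
r=[((.07,.125),t((131.7,222.7),.004)),((.07,-.125),t((253,225),.004)),((-.07,.125),t((127.3,290),.004)),((-.07,-.125),t((250.7,293),.004))]
q,f=fit(r);print("rack",q,f)
c,s=np.cos(q[2]),np.sin(q[2])
for y,n in((-.065,"full"),(.065,"used")):
    base=np.array([q[0]-s*y,q[1]+c*y,.055]);ax=np.array([-np.sin(.611)*c,-np.sin(.611)*s,np.cos(.611)])
    top=base+ax*.076;print(n,base,top,proj("top",top),proj("scene",top), "h45",base+ax*.045)
    for h in (top[2],):print(ray("top",(211,277) if n=="full" else (141,274.3),h))
for p in d[4:]:print("scene",proj("scene",p[1]))
E
```

```text
disp [ 0.6031 -0.2827 -0.0492] [ 0.0016  0.0006 -0.0011 -0.0012  0.0002 -0.0001 -0.0007  0.      0.0004
 -0.001   0.0003  0.0011]
roller [ 0.5648 -0.0244  0.043 ] [ 0.4159 -0.0189  0.043 ] [ 0.4903 -0.0216  0.043 ] 0.14898487409621813 -0.03654462636654249
rack [ 0.571   0.2953 -0.0132] [ 0.0012  0.0005 -0.001  -0.0006  0.0004 -0.0001 -0.0003  0.0001]
full [0.5702 0.2303 0.055 ] [0.5266 0.2309 0.1172] [211.2084 277.0651] [354.431  171.9619] h45 [0.5444 0.2306 0.0919]
[0.5267 0.2312 0.1172]
used [0.5719 0.3603 0.055 ] [0.5283 0.3609 0.1172] [140.3819 275.4727] [392.6776 150.1085] h45 [0.5461 0.3606 0.0919]
[0.5305 0.3598 0.1172]
scene [184.2532 363.0042]
scene [176.6974 326.1346]
```

Everything agrees to about 1 mm: roller length 149 mm, spool top 0.3 mm off the prediction. Now I'll travel to above the spool.

>>> servo_tool:
  deltas:
    - [[0.2,0.2,0,-0.055],[0.4,0.4,0,-0.11],[0.6,0.6,0,-0.165],[0.8,0.8,0,-0.22],[1,1,0,-0.27]]
  claw: 1

```text
time: 1.4
eef_pos: [0.3801, -0.5136, 0.2314]
tcp_rot: [-0.5, -0.5, 0.5, -0.5]
contact_force: [0.0, 0.6, -0.5]
opening: 0.999
```

>>> servo_tool:
  deltas:
    - [[0.2,0.2,0,0],[0.4,0.4,0,0],[0.6,0.6,0,0],[0.8,0.8,0,0],[1,1,0,0]]

```text
time: 1.9
eef_pos: [0.4802, -0.4135, 0.2315]
tcp_rot: [0.499, 0.501, -0.499, 0.501]
contact_force: [0.0, -0.3, 0.2]
opening: 1.001
```

>>> servo_tool:
  deltas:
    - [[0.13,0.2,0,0],[0.26,0.4,0,0],[0.4,0.6,0,0],[0.5,0.8,0,0],[0.66,1,0,0]]

```text
time: 2.4
eef_pos: [0.5456, -0.3136, 0.2314]
tcp_rot: [0.499, 0.501, -0.499, 0.501]
contact_force: [-0.6, -0.3, 0.2]
opening: 0.999
```

>>> servo_tool:
  deltas:
    - [[0,0.2,0,0],[0,0.4,0,0],[0,0.6,0,0],[0,0.8,0,0],[0,1,0,0]]

```text
time: 2.9
eef_pos: [0.545, -0.2129, 0.2314]
tcp_rot: [0.499, 0.501, -0.499, 0.501]
contact_force: [0.4, -0.8, 0.2]
opening: 1.006
```

>>> servo_tool:
  deltas:
    - [[0,0.2,0,0],[0,0.4,0,0],[0,0.6,0,0],[0,0.8,0,0],[0,1,0,0]]

```text
time: 3.4
eef_pos: [0.5451, -0.1129, 0.2314]
tcp_rot: [0.499, 0.501, -0.499, 0.501]
contact_force: [0.9, 0.5, -0.5]
opening: 1.0
```

>>> servo_tool:
  deltas:
    - [[0,0.2,0,0],[0,0.4,0,0],[0,0.6,0,0],[0,0.8,0,0],[0,1,0,0]]

```text
time: 3.9
eef_pos: [0.5449, -0.0129, 0.2315]
tcp_rot: [0.499, 0.501, -0.499, 0.501]
contact_force: [0.1, 0.1, 0.4]
opening: 1.002
```

>>> servo_tool:
  deltas:
    - [[0,0.2,0,0],[0,0.4,0,0],[0,0.6,0,0],[0,0.8,0,0],[0,1,0,0]]

```text
time: 4.4
eef_pos: [0.5448, 0.087, 0.2315]
tcp_rot: [0.499, 0.501, -0.499, 0.501]
contact_force: [-0.1, -0.2, 0.0]
opening: 1.002
```

>>> servo_tool:
  deltas:
    - [[0,0.2,0,0],[0,0.4,0,0],[0,0.6,0,0],[0,0.8,0,0],[0,1,0,0]]

```text
time: 4.9
eef_pos: [0.5447, 0.1869, 0.2314]
tcp_rot: [0.499, 0.501, -0.499, 0.501]
contact_force: [-0.2, 0.2, -0.3]
opening: 0.998
```

>>> servo_tool:
  deltas:
    - [[0,0.15,0,0],[0,0.3,0,0],[0,0.44,0,0],[0,0.44,0,0],[0,0.44,0,0]]

```text
time: 5.4
eef_pos: [0.5454, 0.2296, 0.2312]
tcp_rot: [0.499, 0.501, -0.499, 0.501]
contact_force: [0.2, -0.6, 0.5]
opening: 1.001
```

>>> servo_tool:
  deltas:
    - [[0,0.01,-0.2,0],[0,0.01,-0.4,0],[0,0.01,-0.6,0],[0,0.01,-0.8,0],[0,0.01,-1,0]]

```text
time: 5.9
eef_pos: [0.5456, 0.2296, 0.1306]
tcp_rot: [0.5, 0.5, -0.5, 0.5]
contact_force: [-0.4, -0.4, -0.6]
opening: 0.996
```

>>> servo_tool:
  deltas:
    - [[0,0,-0.15,0],[0,0,-0.3,0],[0,0,-0.45,0],[0,0,-0.59,0],[0,0,-0.59,0]]

```text
time: 6.4
eef_pos: [0.5439, 0.2301, 0.0697]
tcp_rot: [0.498, 0.501, -0.501, 0.5]
contact_force: [0.4, 0.2, -0.4]
opening: 0.999
```

>>> servo_tool:
  deltas:
    - [[0,0,0,0],[0,0,0,0],[0,0,0,0],[0,0,0,0],[0,0,0,0]]
  claw: -1
  force: 60

```text
time: 6.9
eef_pos: [0.5463, 0.2322, 0.0745]
tcp_rot: [0.501, 0.501, -0.498, 0.5]
contact_force: [-2.0, 4.9, 4.7]
opening: 0.625
```

>>> servo_tool:
  deltas:
    - [[0,0,0,0],[0,0,0,0],[0,0,0,0],[0,0,0,0],[0,0,0,0]]

```text
time: 7.4
eef_pos: [0.5463, 0.2323, 0.0745]
tcp_rot: [0.501, 0.501, -0.498, 0.5]
contact_force: [-2.7, 3.9, 5.0]
opening: 0.625
```

```bash
python3 - <<'E'
from plant import *
import cv2
cv2.imwrite("pics/w1.png",read_camera("wrist")); print(get_state()["opening"])
E
```

```text
0.6246713033476369
```

View pics/w1.png

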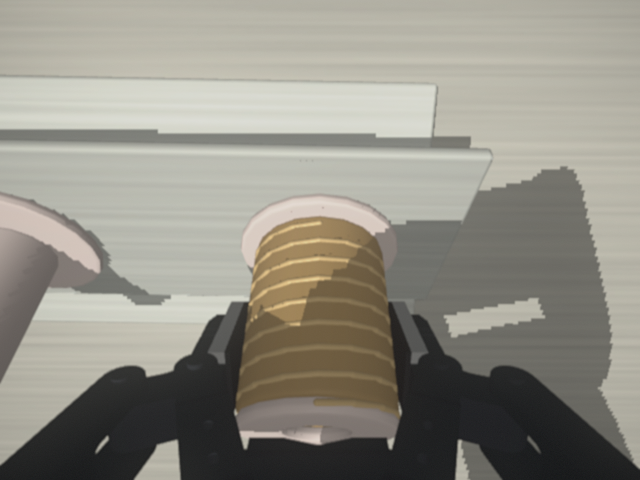

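The wrist view shows the fingers on both sides of the spool, clear of the flange, and the used spool is untouched at the left. The opening of 0.625 is about 53 mm, which fits the spool. Pulling along the peg.

>>> servo_tool:
  deltas:
    - [[-0.06,0,0.082,0],[-0.115,0,0.164,0],[-0.172,0,0.246,0],[-0.23,0,0.328,0],[-0.287,0,0.41,0]]

```text
time: 7.95
eef_pos: [0.5162, 0.2303, 0.1136]
tcp_rot: [0.499, 0.501, -0.5, 0.501]
contact_force: [-0.6, -0.3, -2.3]
opening: 0.626
```

>>> servo_tool:
  deltas:
    - [[-0.06,0,0.082,0],[-0.115,0,0.164,0],[-0.172,0,0.246,0],[-0.23,0,0.328,0],[-0.287,0,0.41,0]]

```text
time: 8.45
eef_pos: [0.4875, 0.2305, 0.155]
tcp_rot: [0.499, 0.501, -0.499, 0.501]
contact_force: [0.0, -0.7, -1.0]
opening: 0.624
```

```bash
python3 - <<'E'
from plant import *
import cv2,numpy as np
s=read_camera("scene")[100:300,220:480]; w=read_camera("wrist")
o=np.zeros((600,640,3),np.uint8); o[:0]=0
o[:360]=cv2.resize(w,(480,360))[:, :].repeat(1,1) if 0 else 0
o[:360,:480]=cv2.resize(w,(480,360)); o[360:,:312]=cv2.resize(s,(312,240))
cv2.imwrite("pics/m1.png",o); print(get_state()["contact_force"],recognise("scene","spool"))
E
```

```text
[ 0.29050444  0.18370435 -2.87726389] [{'at': [0.5064, 0.2161, 0.1671], 'p': 0.61}]
```

View pics/m1.png

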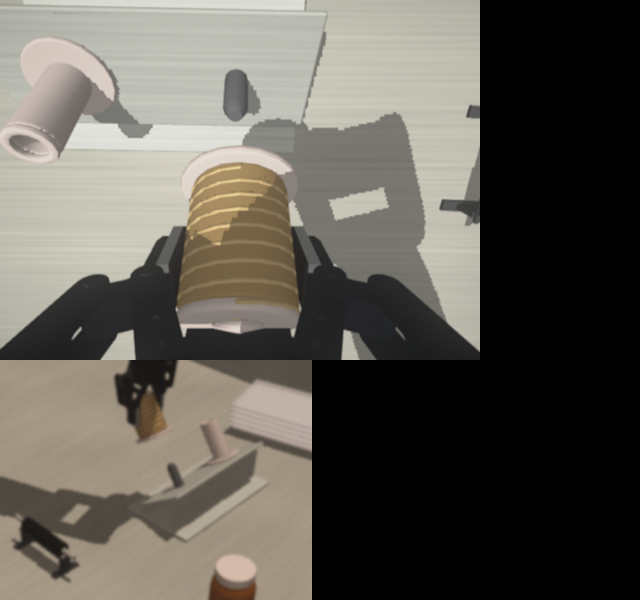

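The spool is off the peg, still leaning about 35°, and the empty peg shows at (235,95). The tool can't tilt, so I'll stand the spool upright by pivoting its flange edge on clear table near y = 0.12. First I'll carry it there.

>>> servo_tool:
  deltas:
    - [[0.02,-0.2,-0.1,0],[0.05,-0.4,-0.2,0],[0.07,-0.6,-0.3,0],[0.1,-0.8,-0.4,0],[0.12,-1,-0.5,0]]

```text
time: 9.1
eef_pos: [0.5001, 0.1297, 0.1035]
tcp_rot: [0.499, 0.501, -0.499, 0.501]
contact_force: [0.6, -1.6, -2.3]
opening: 0.623
```

>>> servo_tool:
  deltas:
    - [[0,-0.1,-0.15,0],[0,-0.1,-0.3,0],[0,-0.1,-0.45,0],[0,-0.1,-0.56,0],[0,-0.1,-0.6,0]]

```text
time: 9.6
eef_pos: [0.4991, 0.1205, 0.0427]
tcp_rot: [0.499, 0.501, -0.5, 0.5]
contact_force: [-0.4, 0.4, -2.3]
opening: 0.623
```

>>> servo_tool:
  deltas:
    - [[0,0,-0.02,0],[0,0,-0.04,0],[0,0,-0.06,0],[0,0,-0.08,0],[0,0,-0.08,0]]
  force: 30

```text
time: 10.1
eef_pos: [0.5014, 0.1207, 0.0389]
tcp_rot: [0.5, 0.5, -0.499, 0.501]
contact_force: [-3.0, 0.2, 8.7]
opening: 0.626
```

Contact came at z = 0.039, as predicted. Now I'll move through the pivot arc.

>>> servo_tool:
  deltas:
    - [[0.03,0,-0.003,0],[0.06,0,-0.007,0],[0.09,0,-0.014,0],[0.12,0,-0.02,0],[0.15,0,-0.03,0]]
  force: 20

```text
time: 10.6
eef_pos: [0.5144, 0.1206, 0.0364]
tcp_rot: [0.498, 0.502, -0.501, 0.5]
contact_force: [-9.5, -0.9, 17.8]
opening: 0.622
```

>>> servo_tool:
  deltas:
    - [[0.035,0,-0.015,0],[0.075,0,-0.03,0],[0.11,0,-0.05,0],[0.145,0,-0.075,0],[0.18,0,-0.1,0]]

```text
time: 11.1
eef_pos: [0.5345, 0.1208, 0.0276]
tcp_rot: [0.499, 0.501, -0.499, 0.501]
contact_force: [-6.7, -0.3, 19.8]
opening: 0.624
```

```bash
python3 - <<'E'
from plant import *
import cv2,numpy as np
s=read_camera("scene")[130:290,220:420]; w=read_camera("wrist")
o=np.zeros((360,800,3),np.uint8)
o[:,:480]=cv2.resize(w,(480,360)); o[:256,480:]=cv2.resize(s,(320,256))
cv2.imwrite("pics/m2.png",o); print(get_state()["contact_force"])
E
```

```text
[-4.3397011  -0.9587077  16.09614576]
```

View pics/m2.png

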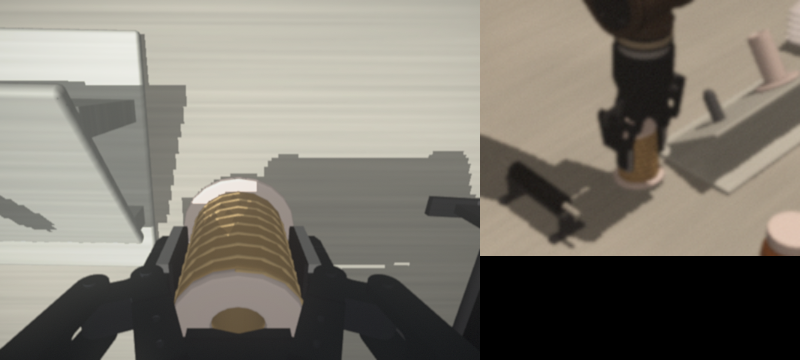

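It is nearly upright now. I'll let go so it settles flat, then regrip firmly.

>>> servo_tool:
  deltas:
    - [[0,0,0.01,0],[0,0,0.01,0],[0,0,0.01,0],[0,0,0.01,0],[0,0,0.01,0]]
  claw: 0.6

```text
time: 11.7
eef_pos: [0.5328, 0.1206, 0.024]
tcp_rot: [0.499, 0.501, -0.499, 0.501]
contact_force: [-0.4, 0.2, -0.1]
opening: 0.798
```

>>> servo_tool:
  deltas:
    - [[-0.02,0,0,0],[-0.04,0,0,0],[-0.04,0,0,0],[-0.04,0,0,0],[-0.04,0,0,0]]

```text
time: 12.2
eef_pos: [0.5291, 0.1206, 0.0244]
tcp_rot: [0.499, 0.501, -0.499, 0.501]
contact_force: [-0.2, 0.4, 0.5]
opening: 0.799
```

```bash
python3 - <<'E'
from plant import *
import cv2,numpy as np
s=read_camera("scene")[170:260,270:380]; w=read_camera("wrist")[200:,180:460]
o=np.zeros((400,800,3),np.uint8)
o[:400,:400]=cv2.resize(w,(400,400)); o[:327,400:]=cv2.resize(s,(400,327))
cv2.imwrite("pics/m3.png",o); print(get_state()["eef_pos"],get_state()["contact_force"],recognise("scene","spool"))
E
```

```text
[0.5290885  0.12057458 0.02433903] [ 0.44593163 -0.19548961  0.59172838] [{'at': [0.5467, 0.1061, 0.0419], 'p': 0.87}]
```

View pics/m3.png

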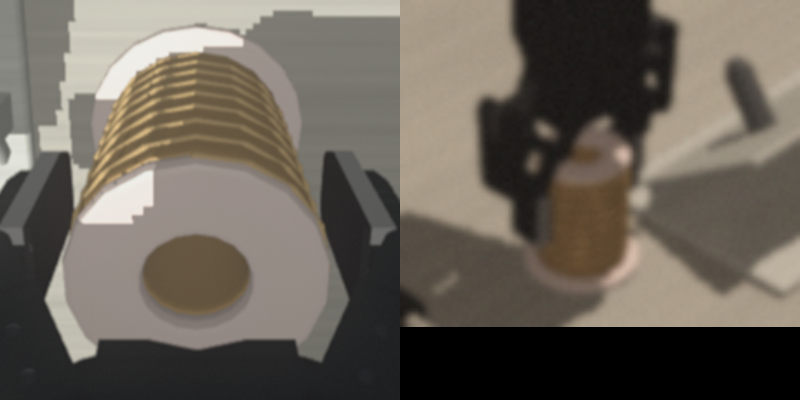

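The spool is standing flat. I'll work out its centre from the bore at wrist pixel (317,391), top at z = 0.076.

```bash
cat >> h.py <<'E'
from plant import get_state
from scipy.spatial.transform import Rotation as Ro
def wray(uv,z):
    s=get_state();k=K("wrist");T=k["T_tool_cam"];R=Ro.from_quat(s["tcp_rot"]).as_matrix()
    d=R@T[:3,:3]@np.linalg.inv(k["intrinsics"])@np.array([*uv,1.]);o=R@T[:3,3]+s["eef_pos"]
    return o+d*(z-o[2])/d[2]
E
python3 -c "
from h import *
for uv in ((317.2,391),(280,391),(354.7,391),(317,364),(317,417)): print(wray(uv,.076))
print(get_state()['eef_pos'])"
```

```text
[0.53452341 0.12068911 0.076     ]
[0.53448716 0.13110825 0.076     ]
[0.53455994 0.1101862  0.076     ]
[0.54338226 0.12077166 0.076     ]
[0.5255516  0.12071826 0.076     ]
[0.52910015 0.12056218 0.02434743]
```

>>> servo_tool:
  deltas:
    - [[0.05,0,0.03,0],[0.05,0,0.06,0],[0.05,0,0.06,0],[0.05,0,0.06,0],[0.05,0,0.06,0]]

```text
time: 12.85
eef_pos: [0.5339, 0.1206, 0.0303]
tcp_rot: [0.499, 0.501, -0.499, 0.501]
contact_force: [0.1, 0.8, 0.1]
opening: 0.797
```

>>> servo_tool:
  deltas:
    - [[0,0,0,0],[0,0,0,0],[0,0,0,0],[0,0,0,0],[0,0,0,0]]
  claw: -1
  force: 70

```text
time: 13.35
eef_pos: [0.5344, 0.1207, 0.0307]
tcp_rot: [0.5, 0.501, -0.499, 0.501]
contact_force: [-0.2, 0.5, 3.8]
opening: 0.627
```

>>> servo_tool:
  deltas:
    - [[0,0,0.1,0],[0,0,0.3,0],[0,0,0.5,0],[0,0,0.75,0],[0,0,1,0]]

```text
time: 13.85
eef_pos: [0.5327, 0.1204, 0.1302]
tcp_rot: [0.498, 0.501, -0.5, 0.5]
contact_force: [0.4, 1.0, -2.7]
opening: 0.623
```

>>> servo_tool:
  deltas:
    - [[0.04,-0.2,0.1,0],[0.08,-0.4,0.2,0],[0.11,-0.6,0.3,0],[0.14,-0.8,0.4,0],[0.17,-1,0.4,0]]

```text
time: 14.35
eef_pos: [0.5512, 0.0197, 0.1714]
tcp_rot: [0.499, 0.5, -0.499, 0.501]
contact_force: [0.6, 0.1, -2.1]
opening: 0.624
```

>>> servo_tool:
  deltas:
    - [[0.04,-0.2,0,0],[0.08,-0.4,0,0],[0.11,-0.6,0,0],[0.14,-0.8,0,0],[0.17,-1,0,0]]

```text
time: 14.85
eef_pos: [0.5671, -0.08, 0.1694]
tcp_rot: [0.499, 0.501, -0.5, 0.5]
contact_force: [0.9, 0.6, -2.1]
opening: 0.622
```

>>> servo_tool:
  deltas:
    - [[0.04,-0.2,0,0],[0.08,-0.4,0,0],[0.11,-0.6,0,0],[0.14,-0.8,0,0],[0.17,-1,0,0]]

```text
time: 15.35
eef_pos: [0.5848, -0.1806, 0.1699]
tcp_rot: [0.499, 0.501, -0.499, 0.5]
contact_force: [-0.4, 0.3, -2.6]
opening: 0.622
```

>>> servo_tool:
  deltas:
    - [[0.04,-0.2,0,0],[0.08,-0.4,0,0],[0.12,-0.6,0,0],[0.15,-0.8,0,0],[0.18,-0.92,0,0]]

```text
time: 15.85
eef_pos: [0.6032, -0.2737, 0.1703]
tcp_rot: [0.5, 0.5, -0.5, 0.501]
contact_force: [-0.5, -0.0, -0.7]
opening: 0.622
```

>>> servo_tool:
  deltas:
    - [[0,-0.08,0,0],[0,-0.12,0,0],[0,-0.12,0,0],[0,-0.12,0,0],[0,-0.12,0,0]]

```text
time: 16.35
eef_pos: [0.603, -0.2827, 0.1703]
tcp_rot: [0.499, 0.501, -0.499, 0.501]
contact_force: [-0.0, 0.1, -3.2]
opening: 0.624
```

```bash
python3 - <<'E'
from plant import *
import cv2,numpy as np
print(get_state()["eef_pos"],get_state()["contact_force"],get_state()["opening"])
s=read_camera("scene"); cv2.imwrite("pics/s4.png",s);s=s[250:400,90:290]; w=read_camera("wrist"); cv2.imwrite("pics/w4.png",w)
o=np.zeros((300,800,3),np.uint8)
o[:300,:400]=cv2.resize(w,(400,300)); o[:300,400:]=cv2.resize(s,(400,300))
cv2.imwrite("pics/m4.png",o)
E
```

```text
[ 0.6030287  -0.28267178  0.17034396] [-0.01089826  0.08700681 -3.1614967 ] 0.6243846682864206
```

View pics/m4.png

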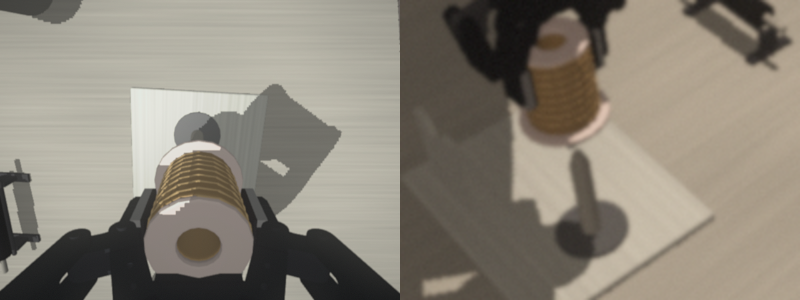

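```bash
python3 - <<'E'
from h import *
import cv2
w=cv2.imread("pics/w4.png")
hsv=cv2.cvtColor(w[350:450,270:370],cv2.COLOR_BGR2HSV)
m=((hsv[...,1]>85)).astype(np.uint8)
n,l,st,c=cv2.connectedComponentsWithStats(m)
for i in range(1,n):
    if st[i,4]>200: print(st[i],c[i]+[270,350],wray(c[i]+[270,350],.216))
# seat disc centre in wrist image, visible upper rim approx
for uv in ((278,214),(352,214),(315,178)): print(wray(uv,.012))
print(wray((318,389),.216))
E
```

```text
[  14   16   68   51 2686] [317.46612063 391.01414743] [ 0.60358207 -0.28275411  0.216     ]
[ 0.60671594 -0.25138191  0.012     ]
[ 0.60696406 -0.31007034  0.012     ]
[ 0.63536989 -0.28066396  0.012     ]
[ 0.60430458 -0.28291034  0.216     ]
```

Spool centre (0.6036, −0.2828), spindle about (0.604, −0.282): aligned. Lowering in steps.

>>> servo_tool:
  deltas:
    - [[0.005,0.005,-0.12,0],[0.005,0.005,-0.24,0],[0.005,0.005,-0.36,0],[0.005,0.005,-0.48,0],[0.005,0.005,-0.6,0]]

```text
time: 16.95
eef_pos: [0.6039, -0.2826, 0.1091]
tcp_rot: [0.5, 0.501, -0.499, 0.501]
contact_force: [2.1, 0.7, -1.8]
opening: 0.622
```

>>> servo_tool:
  deltas:
    - [[0,0,-0.1,0],[0,0,-0.2,0],[0,0,-0.3,0],[0,0,-0.4,0],[0,0,-0.5,0]]

```text
time: 17.45
eef_pos: [0.6044, -0.2829, 0.0603]
tcp_rot: [0.5, 0.5, -0.499, 0.501]
contact_force: [3.6, 2.6, 0.7]
opening: 0.624
```

>>> servo_tool:
  deltas:
    - [[0.015,0.008,-0.03,0],[0.015,0.008,-0.06,0],[0.015,0.008,-0.09,0],[0.015,0.008,-0.12,0],[0.015,0.008,-0.15,0]]

```text
time: 17.95
eef_pos: [0.6047, -0.2824, 0.045]
tcp_rot: [0.499, 0.501, -0.5, 0.501]
contact_force: [0.8, 0.5, -2.2]
opening: 0.625
```

>>> servo_tool:
  deltas:
    - [[0,0,-0.01,0],[0,0,-0.02,0],[0,0,-0.03,0],[0,0,-0.035,0],[0,0,-0.035,0]]

```text
time: 18.45
eef_pos: [0.6051, -0.2822, 0.0428]
tcp_rot: [0.499, 0.501, -0.499, 0.501]
contact_force: [-2.7, 1.1, 3.7]
opening: 0.628
```

It touched down at z = 0.0428, against 0.0424 expected. I'll release, retreat upward and start back toward the roller.

>>> servo_tool:
  deltas:
    - [[0,0,0,0],[0,0,0,0],[0,0,0,0],[0,0,0,0],[0,0,0,0]]
  claw: 1

```text
time: 18.95
eef_pos: [0.6051, -0.2821, 0.0418]
tcp_rot: [0.499, 0.501, -0.499, 0.501]
contact_force: [0.2, 0.2, -0.2]
opening: 1.003
```

>>> servo_tool:
  deltas:
    - [[0,0,0.1,0],[0,0,0.3,0],[0,0,0.5,0],[0,0,0.75,0],[0,0,1,0]]

```text
time: 19.45
eef_pos: [0.605, -0.2821, 0.1434]
tcp_rot: [0.499, 0.501, -0.499, 0.501]
contact_force: [-0.1, -0.9, 0.9]
opening: 1.002
```

>>> servo_tool:
  deltas:
    - [[-0.1,0,0.2,0],[-0.3,0.1,0.4,0],[-0.5,0.3,0.5,0],[-0.7,0.5,0.5,0],[-0.9,0.7,0.5,0]]

```text
time: 19.95
eef_pos: [0.5146, -0.2118, 0.1934]
tcp_rot: [0.5, 0.5, -0.499, 0.501]
contact_force: [-1.0, 1.2, -0.4]
opening: 0.999
```

```bash
python3 - <<'E'
from plant import *
import cv2,numpy as np
print(get_state()["eef_pos"],get_state()["qpos"])
s=read_camera("scene")[290:410,90:250];t=read_camera("top")[205:335,425:525]
o=np.zeros((450,800,3),np.uint8)
o[:338,:450]=cv2.resize(s,(450,338)); o[:450,450:796]=cv2.resize(t,(346,450))
cv2.imwrite("pics/m5.png",o)
print(recognise("scene","spool"),recognise("top","spool"))
E
```

```text
[ 0.51462867 -0.21179261  0.19343524] [-5.72758022e-01  5.95956423e-02  1.90708976e+00  5.01079613e-05
  1.17242241e+00  9.95678407e-01]
[{'at': [0.6206, -0.2911, 0.0623], 'p': 0.56}] [{'at': [0.6078, -0.2584, 0.0646], 'p': 0.6}]
```

View pics/m5.png

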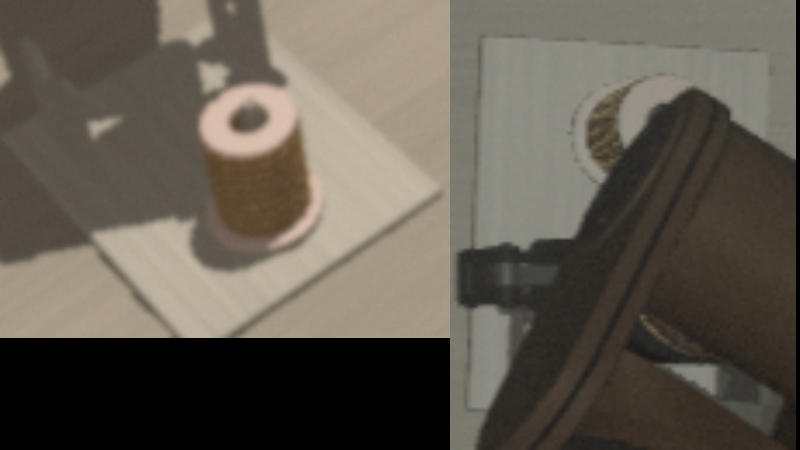

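The scene crop shows the spool upright on its seat with the spindle tip in the bore, around (245,115). Now to the roller.

>>> servo_tool:
  deltas:
    - [[-0.05,0.2,0,-0.024],[-0.1,0.4,0,-0.024],[-0.15,0.6,0,-0.024],[-0.2,0.8,0,-0.024],[-0.243,1,0,-0.024]]

```text
time: 20.65
eef_pos: [0.4906, -0.1107, 0.1919]
tcp_rot: [0.508, 0.491, -0.508, 0.491]
contact_force: [0.8, 0.8, 0.3]
opening: 1.001
```

>>> servo_tool:
  deltas:
    - [[0,0.2,0,0],[0,0.4,-0.1,0],[0,0.6,-0.25,0],[0,0.8,-0.4,0],[0,0.905,-0.5,0]]

```text
time: 21.15
eef_pos: [0.4901, -0.0196, 0.1408]
tcp_rot: [-0.508, -0.492, 0.508, -0.491]
contact_force: [-0.5, -0.4, -0.4]
opening: 1.002
```

```bash
python3 - <<'E'
from h import *
from plant import *
import cv2
print(get_state()["eef_pos"])
w=read_camera("wrist"); cv2.imwrite("pics/w6.png",w)
print(recognise("wrist","roller"))
from h import K
s=get_state();k=K("wrist");T=k["T_tool_cam"];R=Ro.from_quat(s["tcp_rot"]).as_matrix()
for X in ([.5648,-.0244,.043],[.4159,-.0189,.043],[.4903,-.0216,.043]):
    c=np.linalg.inv(T)@np.r_[R.T@(np.array(X)-s["eef_pos"]),1]; p=k["intrinsics"]@c[:3]; p=p[:2]/p[2]; print(p); cv2.circle(w,(int(p[0]),int(p[1])),4,(0,0,255),1)
cv2.imwrite("pics/w6b.png",w)
E
```

```text
[ 0.49008389 -0.01960884  0.14079883]
[{'at': [0.5012, -0.0215, 0.0517], 'p': 0.76}]
[321.14515244 120.20089126]
[319.39202269 341.22217111]
[320.11263931 240.97970918]
```

View pics/w6b.png

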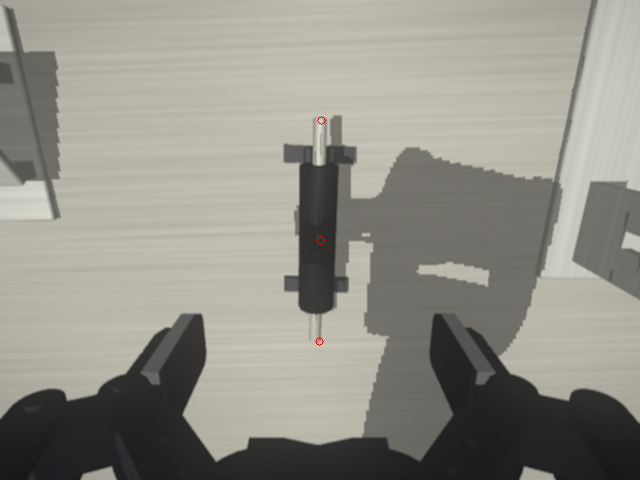

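My overlay points land on both axle ends and the roller's middle, so the roller position holds. Descend, grip and lift.

>>> servo_tool:
  deltas:
    - [[0,-0.01,-0.2,0],[0,-0.01,-0.4,0],[0,-0.01,-0.6,0],[0,-0.01,-0.8,0],[0,-0.01,-0.95,0]]

```text
time: 21.75
eef_pos: [0.4911, -0.0234, 0.0465]
tcp_rot: [-0.509, -0.491, 0.509, -0.491]
contact_force: [0.9, 0.3, 0.1]
opening: 1.0
```

>>> servo_tool:
  deltas:
    - [[0,0,-0.1,0],[0,0,-0.2,0],[0,0,-0.22,0],[0,0,-0.22,0],[0,0,-0.22,0]]

```text
time: 22.25
eef_pos: [0.4914, -0.0228, 0.0255]
tcp_rot: [0.509, 0.491, -0.508, 0.492]
contact_force: [0.8, 0.1, 0.0]
opening: 1.002
```

>>> servo_tool:
  deltas:
    - [[0,0,0,0],[0,0,0,0],[0,0,0,0],[0,0,0,0],[0,0,0,0]]
  claw: -1
  force: 60

```text
time: 22.75
eef_pos: [0.4911, -0.0196, 0.0259]
tcp_rot: [0.511, 0.492, -0.508, 0.488]
contact_force: [-0.9, 12.6, 7.9]
opening: 0.255
```

>>> servo_tool:
  deltas:
    - [[0,0,0,0],[0,0,0,0],[0,0,0,0],[0,0,0,0],[0,0,0,0]]

```text
time: 23.25
eef_pos: [0.491, -0.0195, 0.0258]
tcp_rot: [0.511, 0.492, -0.508, 0.489]
contact_force: [-1.2, 11.8, 7.7]
opening: 0.26
```

>>> servo_tool:
  deltas:
    - [[0,0,0.1,0],[0,0,0.3,0],[0,0,0.5,0],[0,0,0.75,0],[0,0,1,0]]

```text
time: 23.75
eef_pos: [0.4901, -0.0228, 0.1254]
tcp_rot: [-0.508, -0.491, 0.509, -0.491]
contact_force: [-0.1, -0.0, -1.7]
opening: 0.259
```

>>> servo_tool:
  deltas:
    - [[-0.01,-0.17,0.05,0.06],[-0.02,-0.34,0.1,0.13],[-0.03,-0.51,0.2,0.2],[-0.04,-0.68,0.2,0.27],[-0.05,-0.85,0.2,0.34]]

```text
time: 24.25
eef_pos: [0.4855, -0.1086, 0.1452]
tcp_rot: [0.359, 0.609, -0.36, 0.609]
contact_force: [0.5, -0.6, -2.2]
opening: 0.26
```

>>> servo_tool:
  deltas:
    - [[0,-0.17,0,0.06],[0,-0.34,0,0.13],[-0.01,-0.51,0,0.2],[-0.02,-0.68,0,0.27],[-0.02,-0.85,0,0.34]]

```text
time: 24.75
eef_pos: [0.4831, -0.1934, 0.1445]
tcp_rot: [0.186, 0.682, -0.186, 0.682]
contact_force: [0.5, 0.4, -2.5]
opening: 0.256
```

>>> servo_tool:
  deltas:
    - [[0,-0.2,0,0.08],[0,-0.4,0,0.16],[0,-0.6,0,0.24],[0,-0.75,0,0.312],[0,-0.85,0,0.312]]

```text
time: 25.25
eef_pos: [0.4832, -0.2787, 0.1446]
tcp_rot: [0.017, 0.707, -0.017, 0.707]
contact_force: [-0.0, 1.0, -2.2]
opening: 0.261
```

>>> servo_tool:
  deltas:
    - [[0,0,0,0],[0,0,0,0],[0,0,0,0],[0,0,0,0],[0,0,0,0]]

```text
time: 25.75
eef_pos: [0.4838, -0.2771, 0.1448]
tcp_rot: [0.017, 0.707, -0.017, 0.707]
contact_force: [0.2, 0.0, -1.5]
opening: 0.262
```

```bash
python3 - <<'E'
from h import *
from plant import *
import cv2
s=get_state();print(s["eef_pos"],s["tcp_rot"],s["qpos"][5], Ro.from_quat(s["tcp_rot"]).as_matrix())
w=read_camera("wrist")
k=K("wrist");T=k["T_tool_cam"];R=Ro.from_quat(s["tcp_rot"]).as_matrix()
e=s["eef_pos"]; th=-.0492; u=np.array([-np.sin(th),np.cos(th),0]);S=np.array([.4832,-.2768,0.])
def m(X,c):
    p=np.linalg.inv(T)@np.r_[R.T@(X-e),1]; p=k["intrinsics"]@p[:3]; p=p[:2]/p[2]; print(p.round(1)); cv2.circle(w,(int(p[0]),int(p[1])),4,c,1)
for q in (.075,-.075): m(S+u*q+[0,0,e[2]+.0187],(0,0,255))
for q in (.06,-.06): m(S+u*q+[0,0,.05],(0,255,0)); m(S+u*q+[0,0,.082],(255,0,0))
cv2.imwrite("pics/w7.png",w)
E
```

```text
[ 0.48380155 -0.27705363  0.14483698] [ 0.01670772  0.70693484 -0.01664556  0.70688536] -0.6549093807429571 [[-6.78774543e-05  4.71555454e-02  9.98887556e-01]
 [ 8.95261642e-05  9.98887555e-01 -4.71555392e-02]
 [-9.99999994e-01  8.62257734e-05 -7.20235994e-05]]
[315.7 127.7]
[315.2 496.3]
[316.6 147.7]
[316.5 152.8]
[316.3 326.4]
[316.1 353.5]
```

View pics/w7.png

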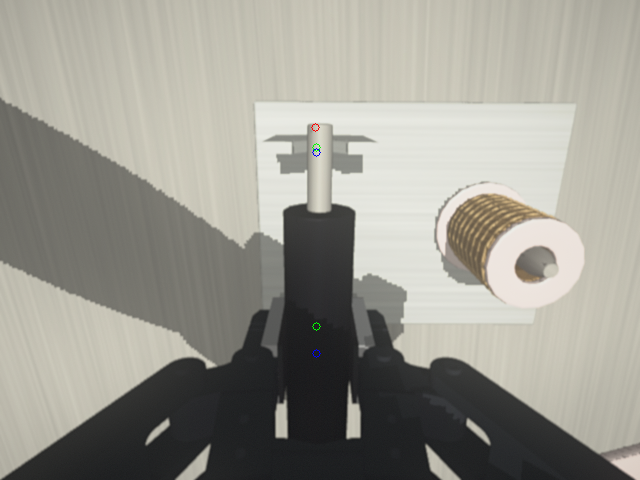

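The wrist view shows the axle at column 319.5 over the slot mouth, centred at about 320. Aligned, so I'll lower gently.

>>> servo_tool:
  deltas:
    - [[0,0,-0.15,0],[0,0,-0.3,0],[0,0,-0.45,0],[0,0,-0.6,0],[0,0,-0.7,0]]

```text
time: 26.3
eef_pos: [0.4827, -0.2768, 0.0721]
tcp_rot: [0.018, 0.708, -0.016, 0.706]
contact_force: [-0.6, -0.4, -1.4]
opening: 0.26
```

>>> servo_tool:
  deltas:
    - [[0,0,-0.06,0],[0,0,-0.12,0],[0,0,-0.18,0],[0,0,-0.24,0],[0,0,-0.3,0]]

```text
time: 26.8
eef_pos: [0.484, -0.2779, 0.0448]
tcp_rot: [0.017, 0.707, -0.017, 0.707]
contact_force: [1.0, 0.2, -1.3]
opening: 0.259
```

>>> servo_tool:
  deltas:
    - [[0,0,-0.02,0],[0,0,-0.04,0],[0,0,-0.06,0],[0,0,-0.08,0],[0,0,-0.09,0]]

```text
time: 27.3
eef_pos: [0.4839, -0.2778, 0.0364]
tcp_rot: [0.017, 0.707, -0.017, 0.707]
contact_force: [-1.7, 1.7, 4.6]
opening: 0.261
```

>>> servo_tool:
  deltas:
    - [[0,0,0,0],[0,0,0,0],[0,0,0,0],[0,0,0,0],[0,0,0,0]]
  claw: 0.3

```text
time: 27.8
eef_pos: [0.4838, -0.2777, 0.0359]
tcp_rot: [0.017, 0.707, -0.017, 0.707]
contact_force: [-0.1, -0.8, 0.1]
opening: 0.651
```

>>> servo_tool:
  deltas:
    - [[0,0,0.1,0],[0,0,0.3,0],[0,0,0.5,0],[0,0,0.75,0],[0,0,1,0]]

```text
time: 28.3
eef_pos: [0.4837, -0.2776, 0.1374]
tcp_rot: [0.017, 0.707, -0.017, 0.707]
contact_force: [-0.3, -0.8, 0.4]
opening: 0.648
```

>>> servo_tool:
  deltas:
    - [[0,0.2,0.2,0],[0,0.4,0.4,0],[0,0.6,0.6,0],[0,0.8,0.6,0],[0,1,0.6,0]]

```text
time: 28.8
eef_pos: [0.4842, -0.1772, 0.1979]
tcp_rot: [0.016, 0.706, -0.017, 0.708]
contact_force: [0.1, -0.2, -0.6]
opening: 0.654
```

>>> servo_tool:
  deltas:
    - [[0,0.2,0,0],[0,0.4,0,0],[0,0.6,0,0],[0,0.8,0,0],[0,1,0,0]]

```text
time: 29.3
eef_pos: [0.4837, -0.0768, 0.1967]
tcp_rot: [0.017, 0.707, -0.017, 0.707]
contact_force: [-0.2, 0.8, 1.1]
opening: 0.652
```

>>> servo_tool:
  deltas:
    - [[0,0.2,0,0],[0,0.4,0,0],[0,0.6,0,0],[0,0.8,0,0],[0,0.8,0,0]]

```text
time: 29.8
eef_pos: [0.4836, 0.004, 0.1965]
tcp_rot: [0.016, 0.707, -0.016, 0.707]
contact_force: [-0.5, -0.2, -0.3]
opening: 0.65
```

```bash
python3 - <<'E'
from h import *
from plant import *
import cv2
s=read_camera("scene")[250:410,80:260];t=read_camera("top");cv2.imwrite("pics/top9.png",t)
for q in ("jar","beaker","used_spool","roller","spool"): print(q,[(round(d["p"],2),np.round(d["at"],3)) for d in recognise("top",q)][:2])
o=np.zeros((450,800,3),np.uint8)
o[:400,:450]=cv2.resize(s,(450,400)); o[:450,450:796]=cv2.resize(t[205:335,425:525],(346,450),interpolation=cv2.INTER_CUBIC)
cv2.imwrite("pics/m9.png",cv2.convertScaleAbs(o,alpha=1.4))
th=-.0492;u=np.array([-np.sin(th),np.cos(th),0]);S=np.array([.4832,-.2768,.054])
for q in (.075,-.075): p=proj("top",S+u*q);print("axle end top px",p,"crop",(p-[425,205])*3.46+[450,0])
p=proj("top",[.6031,-.2827,.088]);print("spool top px",p,(p-[425,205])*3.46+[450,0]); print(get_state()["time"])
E
```

```text
jar [(0.73, array([0.783, 0.086, 0.093]))]
beaker [(0.59, array([ 0.782, -0.099,  0.048])), (0.51, array([ 0.488, -0.271,  0.062]))]
used_spool [(0.77, array([0.567, 0.357, 0.076]))]
roller [(0.79, array([ 0.487, -0.268,  0.062]))]
spool [(0.71, array([ 0.595, -0.272,  0.085])), (0.47, array([ 0.487, -0.274,  0.061]))]
axle end top px [440.81470975 301.22200608] crop [504.71889572 332.92814104]
axle end top px [518.81265947 305.81676801] crop [774.59180175 348.82601731]
spool top px [486.51452029 239.74639315] [662.84024022 120.22252031]
30.15
```

View pics/m9.png

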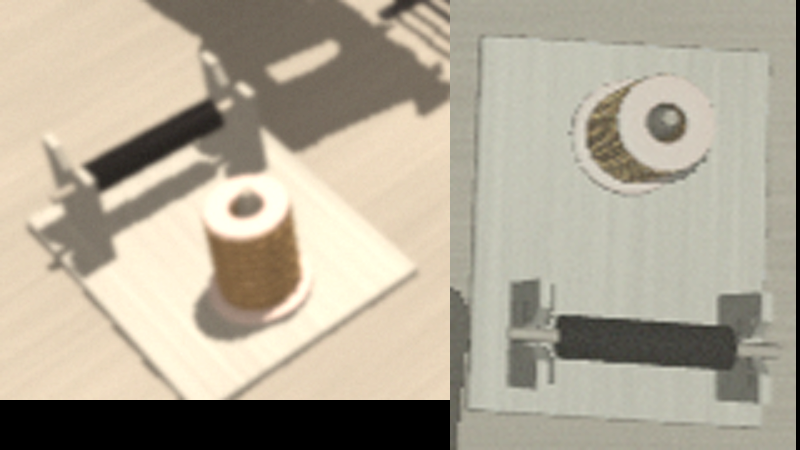

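The roller lies in both slots, with its axle ends at about (509,335) and (779,351) against predicted (505,333) and (775,349), which is 2 mm or less. The spool is seated and the bystanders have not moved. Handing in.

```bash
python3 -c "
from plant import *
print(sign_off(), get_state()['contact_force'])"
```

```text
the job is handed in; nothing more can be done
the job is handed in; nothing more can be done
```

The full spool is on the spindle seat and the guide roller is in both slots. I handed the job in at about 30 s of the 64 s; no verdict is reported at hand-in.

- **Spool:** I pulled it off along its peg. The tool can only point down, so I stood the spool upright by pivoting its flange edge on clear table. I then regripped it, lowered it over the spindle and let go. It touched the seat within 0.5 mm of the expected height, after a light brush against the spindle (about 4 N) that I corrected by 1–2 mm. The last pictures show it upright, with the spindle tip in the bore.
- **Roller:** I lifted it from the stand, turned it about 89° and lowered it into the slots. The slots took its weight at the expected height. In the last top view, its axle ends lie within about 2 mm of where they should be.
- **Bystanders:** The network's readings for the jar, beaker and used-up spool agree with the start to within 8 mm, against a 30 mm limit. The gripper was clear of everything.
- **Readings that disagreed:** The networks' spool and roller positions were off by up to 1–2 cm from my own measurements. They report the middle of the visible surface, and the top view was sometimes partly blocked, so I relied on the calibrated picture measurements and the contact heights.

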